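# Show the tea canister's lid to the phone

## Robot

A 6-joint arm with a two-finger parallel gripper is mounted at the origin on the work surface. World frame = base frame: x ahead of the robot, y to its left, z up, the work surface at z = 0. Lengths are in m, angles in rad, forces in N, time in s.
With the tool pointing down it reaches from about 0.35 to 0.975 m from the base axis. Payload 17.4 kg.
Tool frame: the origin (TCP) lies midway between the tips of the shut fingers; the grasp point (between the pads) lies bot.tcp_to_grasp behind it (bot.tcp_to_grasp is the distance from the TCP to the grasp point, in m); z points along the fingers, y is the line along which they close (so a half turn about z gives the same grasp; the last joint's range is limited). The gripper opens to 85 mm and grips with 20 to 120 N. Pads are 22 mm wide; open, the fingers measure 114 mm over their backs; the gripper's body (76 mm by 85 mm) begins 54 mm behind the grasp point. The pads swing forward as they close: fully open they stand 13 mm farther back than shut.
Start: joints at [-1.356, 0.116, 1.442, -0, 1.584, -0.038], TCP at [0.169, -0.654, 0.231] pointing down, gripper open.
Joint ranges: [-2.83, 2.83], [-0.83, 2.19], [0.07, 2.5], [-1.14, 4.28], [0.01, 3], [-2.97, 2.97]. Speed limits (rad/s): [1.89, 1.89, 2.22, 3.14, 3.14, 3.14].

## Interface

Orientations are given as a rotation vector (axis times angle).
In Python, from cell import bot gives the robot as it stands.
- The arm moves only by the shell command python3 drive.py 'ROWS' [FORCE]. ROWS is a JSON list of rows, 1 to 10 of them, each of 5 numbers: dx, dy, dz in m, then a turn about the tool's z in rad, then the finger opening in m; each row is the pose to reach, as a shift and turn from the pose commanded when the command began, along the tool's axes at that moment; what a row does not reach only later rows make up. A row lasts 1/8 s, in which the tool goes at most 0.0625 m and 0.188 rad, less where a joint would pass 70% of its speed; a pose out of reach is approached as far as the arm can. The fingers move at their own pace and stop on an object; FORCE is the grip in N (left out, the last holds). Time passes only in rows, so rows that do not move let the fingers close. It prints the time, the measured TCP pose, the force, the opening and the grip force at its end.
- bot.state(): the state, without advancing time (a new reading comes with each control period).
- bot.get_image(name): name is "scene" or "side" or "wrist"; returns the picture (400x640x3 uint8, blue, green, red); there is no depth.
- bot.camera_params(name): a dict with "camera_matrix" (3x3 intrinsics, pixels), "k1" (the pictures are not rectified: a ray, as slopes to the right and down, at radius r is drawn at 1 + k1 r^2 times it, then the intrinsics apply), "eye" and "orientation" of the camera in the world. Camera axes: x right, y up, looking along -z (the intrinsics and any distortion apply to the point x, -y, -z); pixel columns grow to the right and rows downward; lengths in m; the calibration is good to about 2 mm. A picture is of the moment at which its call begins: read the wrist's pose just before it. camera_params takes no time and is no camera call; for the wrist camera it gives the pose at the moment of the call.
- bot.close_job(): hands the job in; it is judged then, once.
The state is a dict: "clock": time; "joints": joint angles; "joint_vel": joint speeds; "tau": joint torques, N m; "position": TCP position; "tool_rot": TCP orientation; "ft_force": force on the tool from outside, world axes, zero at the start; "moment": the same for the moment, N m; "width": finger opening in m; "gripper_force": force on a finger pad.
Only numpy, scipy, OpenCV 4.12 (cv2) and the standard library are available. Lean on these libraries where they do the work, as an engineer would, in place of code of your own. Each camera call takes 0.05 s, during which the arm holds its last target. There are 200 camera calls.

## Task

The shop is on a video call and wants to see the seal under the tea canister's lid: first set the phone in its stand, leaning back on the rest with the screen outwards, its camera end uppermost and its bottom edge down against the lip, and let go of it. Then unlock the canister's lid by turning it about 60 degrees anticlockwise, lift it off by its bar grip, and hold it up in the air with its underside squarely facing the phone's front camera, centred in front of the lens and about 15 cm from it. Finish still holding the lid steady there, with the phone still seated, the canister standing where it was, and the kettle, cup, saucer and scoop left undisturbed.

Things in the scene. Friction and masses are not known exactly. Their poses are not given: they have to be found in the camera images.
- phone: Phone in a black rubber case, 140 mm long (x), 66 mm wide (y), 12 mm thick (z), 0.19 kg. Starts flat on the worktop, screen up, camera end pointing away from the robot (yaw within 0.6 rad). Origin: centre of its back (underside). x points to the camera end, z out of the screen. Take it by its long sides, fingertips close to the worktop.
- phone_lens (a point): The front camera's lens, on the phone's screen face, on its centre line, 60 mm from the phone's centre towards the camera end (10 mm from that end): phone frame (60, 0, 12) mm. It has the phone's axes; it looks along z, straight out of the screen.
- stand: Fixed aluminium phone stand: base plate 110 mm (x) by 80 mm (y) by 8 mm, a strut, and the sloping rest (rest) with its lip: two prongs 14 mm wide at y = 16 and -16 mm, standing 16 mm out from the rest's face. Its front (-x) roughly faces the robot (yaw within 0.35 rad). Origin: centre of the base's underside.
- rest: Rest of the stand: plate 50 mm wide, 115 mm long, fixed at 35 degrees to the worktop, rising away from the robot. Origin: on its face, at the lip's inner side, on the centre line; 45 mm to the front (-x) of the stand's centre, 35 mm above the worktop. x points up the slope, z squarely out of the face. A phone seated on the lip has its origin at (70, 0, 0) mm here and the same axes.
- canister: White ceramic tea canister, a round jar 108 mm across and 130 mm high, about 1 kg, standing loose on the worktop. It must stay standing there. Origin: centre of its underside, z up. Its mouth has a two-gap bayonet flange.
- lid: Twist-lock lid, 0.16 kg: white disc 108 mm across, 9 mm thick; on top a wooden bar grip 60 mm long (lid x), 14 wide (y), 26 high; below, a plug 74 mm across, 20 long, with seal ring and two lugs. Origin: centre of the disc's underside, 130 mm above the worktop; z up. Starts locked; turned anticlockwise from above it is free from 50 to 65 degrees and lifts straight out. Bar within 0.9 rad of x.
- lid_face (a point): Centre of the plug's flat lower face, the lid's underside: 20 mm below the lid's origin along lid z.
- kettle: Stainless kettle on its black base, 160 mm across, 210 mm high, black handle. Leave alone. Origin: centre of its underside.
- saucer: White porcelain saucer, 144 mm across, 16 mm high. Leave alone. Origin: centre of its underside.
- cup: White porcelain cup standing on the saucer, 84 mm across, 60 mm high. Leave alone. Origin: centre of its underside.
- scoop: White plastic measuring scoop, bowl 46 mm across and 30 mm high, with a flat handle reaching 105 mm from the bowl's centre. Leave alone. Origin: centre of the bowl's underside.

How it is judged:
By the outcome, as a careful person would: the job done as asked, in the order asked, and still so for the second after the job is handed in, while the arm keeps its last pose, push and grip.
It also fails if it takes over 64 s, if anything falls off the work surface, if the arm or the gripper's body presses on something with over 40 N, if the wrist force passes 120 N, or if a joint passes its speed limit or range.

## Working session

There is one attempt and no reset: what is moved stays moved. The work goes in short steps, Python scripts to look and compute and a shell command to move; the robot and the scene stay as the last step left them, time stands still between calls to the robot, and variables do not carry over. Pictures are saved under pics/ and viewed, at most 10 in all, crops included, and the job is handed in when it is done.

```bash
ls; mkdir -p pics
cat > h.py <<'E'
import numpy as np,cv2
from scipy.spatial.transform import Rotation as R
from cell import bot
def rot(o):
    o=np.array(o,float)
    return o if o.shape==(3,3) else (R.from_rotvec(o).as_matrix() if o.size==3 else R.from_quat(o).as_matrix())
def ray(c,u,v):
    K=np.array(c["camera_matrix"]); p=cv2.undistortPoints(np.array([[[u,v]]],float),K,np.array([c["k1"],0,0,0,0.]))[0,0]
    d=rot(c["orientation"])@np.array([p[0],-p[1],-1]); return np.array(c["eye"]),d/np.linalg.norm(d)
def onz(c,u,v,z):
    e,d=ray(c,u,v); return e+d*(z-e[2])/d[2]
def proj(c,P):
    q=rot(c["orientation"]).T@(np.array(P)-np.array(c["eye"])); K=np.array(c["camera_matrix"])
    x,y=q[0]/-q[2],-q[1]/-q[2]; s=1+c["k1"]*(x*x+y*y); return np.array([K[0,0]*x*s+K[0,2],K[1,1]*y*s+K[1,2]])
def tool():
    s=bot.state(); return np.array(s["position"]),rot(s["tool_rot"])
E
python3 - <<'E'
from h import *
for n in("scene","side","wrist"):
    c=bot.camera_params(n);print(n,c)
    cv2.imwrite(f"pics/{n}0.png",bot.get_image(n))
s=bot.state();print(s, bot.tcp_to_grasp)
E
```

```text
cell.py
drive.py
pics
scene {'camera_matrix': array([[433.76979581,   0.        , 319.34863681],
       [  0.        , 433.76979581, 202.94334834],
       [  0.        ,   0.        ,   1.        ]]), 'k1': 0.03788558982027106, 'eye': array([1.40592579, 0.09513011, 0.83703681]), 'orientation': array([0.6471799 , 0.63491504, 1.43900839])}
side {'camera_matrix': array([[373.87453118,   0.        , 318.14953043],
       [  0.        , 373.87453118, 197.62132942],
       [  0.        ,   0.        ,   1.        ]]), 'k1': 0.00900699686908016, 'eye': array([0.54896588, 0.81742761, 0.74239678]), 'orientation': array([ 0.07337273, -1.2418381 , -2.79011641])}
wrist {'camera_matrix': array([[309.53440486,   0.        , 322.90573717],
       [  0.        , 309.53440486, 199.19979962],
       [  0.        ,   0.        ,   1.        ]]), 'k1': -0.049365088762502445, 'eye': array([ 0.24247959, -0.63552811,  0.37258043]), 'orientation': array([-0.25310997,  0.19806923, -1.30669687])}
{'clock': 0.15, 'joints': array([-1.35576512e+00,  1.16359372e-01,  1.44210412e+00,  5.69900025e-05,
        1.58401902e+00, -3.77960047e-02]), 'joint_vel': array([ 0.00056724, -0.0003738 , -0.00215964,  0.00029019, -0.0015279 ,
       -0.00144995]), 'tau': array([ 9.69304238e-04, -7.32507277e+01, -6.32846975e+01, -3.42453541e-05,
        5.05926306e-03, -2.56291065e-05]), 'position': array([ 0.16882424, -0.65339313,  0.23074762]), 'tool_rot': array([-3.11563966e+00, -3.95971900e-01,  3.45362713e-05]), 'ft_force': array([-0.48152178, -0.30281685,  0.52994253]), 'moment': array([ 0.00467355, -0.01508037,  0.04029689]), 'gripper_force': 0.0, 'width': 0.08531828326806608} 0.0187
```

View pics/scene0.png

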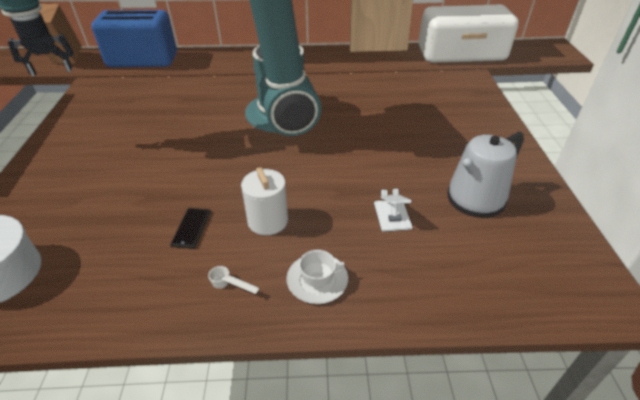

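View pics/side0.png

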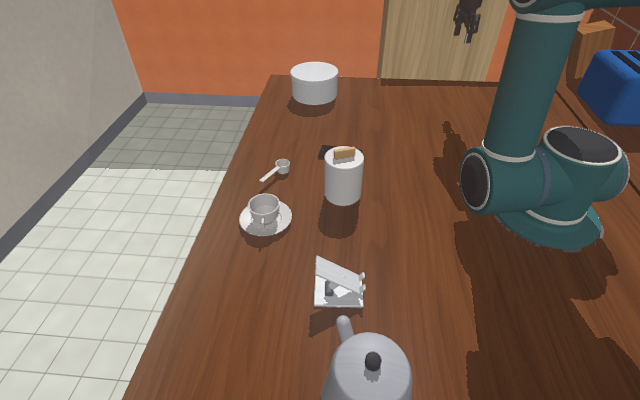

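Scene view: phone near (190,228), canister (265,200) with wooden bar at (262,178), stand (393,210), cup and saucer (318,275), scoop (235,280), kettle (483,175). In the side view the stand is at (340,285) and the canister at (344,175).

Run:
```python
from h import *
I=cv2.imread("pics/scene0.png");c=bot.camera_params("scene")
g=cv2.cvtColor(I,cv2.COLOR_BGR2HSV)
m=np.zeros(I.shape[:2],np.uint8);m[195:260,160:225]=((I[195:260,160:225].max(2)<42)*255)
m=cv2.morphologyEx(m,cv2.MORPH_OPEN,np.ones((3,3)))
k=max(cv2.findContours(m,0,1)[0],key=cv2.contourArea)
P=np.array([onz(c,*p,0.012)[:2] for p in k[:,0,:]])*1000
r=cv2.minAreaRect(P.astype(np.float32));print("phone",r,cv2.boxPoints(r).round())
# canister top rim & bar
def bar(n,box):
    I=cv2.imread(f"pics/{n}0.png");c=bot.camera_params(n);x0,y0,x1,y1=box
    S=cv2.cvtColor(I,cv2.COLOR_BGR2HSV);q=S[y0:y1,x0:x1]
    m=((q[...,0]<25)&(q[...,1]>60)&(q[...,2]>120)).astype(np.uint8)
    k=max(cv2.findContours(m,0,1)[0],key=cv2.contourArea);k=k[:,0,:]+[x0,y0]
    P=np.array([onz(c,*p,.165)[:2] for p in k])*1000
    print(n,k.min(0),k.max(0),cv2.minAreaRect(P.astype(np.float32)))
bar("scene",(245,160,285,195));bar("side",(325,145,365,165))
for n,uv in(("scene",(393,213)),("side",(340,295))): print(onz(bot.camera_params(n),*uv,.008))
print("can",onz(c,266,230,0),"edge",onz(c,320,345,0),"saucer",onz(c,318,278,.016),"scoop",onz(c,219,278,.03),onz(c,257,292,.03),"kettle",onz(c,478,195,.03))
W=cv2.imread("pics/wrist0.png")
def up(I,x0,y0,x1,y1,f): return cv2.resize(I[y0:y1,x0:x1],None,fx=f,fy=f,interpolation=2)
A=up(I,150,150,290,260,4);B=up(I,360,175,430,240,4);S=cv2.imread("pics/side0.png");C=up(S,300,245,380,315,3);
o=np.zeros((600,800,3),np.uint8)
for im,x,y in((up(I,150,150,290,260,3),0,0),(up(I,360,175,430,240,4),430,0),(up(S,300,245,380,315,3),430,270),(up(S,310,140,375,210,3),0,340)): o[y:y+im.shape[0],x:x+im.shape[1]]=im[:600-y,:800-x]
cv2.imwrite("pics/m1.png",o)
```

```text
phone ((588.8214111328125, -222.56634521484375), (57.124568939208984, 122.76641082763672), 81.15648651123047) [[ 524. -241.]
 [ 645. -260.]
 [ 654. -204.]
 [ 533. -185.]]
scene [254 166] [267 188] ((578.3826904296875, -19.007362365722656), (88.65782165527344, 21.682641983032227), 22.48233985900879)
side [334 146] [356 159] ((564.6957397460938, -8.018596649169922), (70.42547607421875, 46.92885971069336), 20.604299545288086)
[0.55874688 0.32034404 0.008     ]
[0.55352875 0.33114604 0.008     ]
can [ 0.60156268 -0.02516083  0.        ] edge [0.93888288 0.1069285  0.        ] saucer [0.77764809 0.10797627 0.016     ] scoop [ 0.77905218 -0.12039754  0.03      ] [ 0.8216916  -0.03003686  0.03      ] kettle [0.51932563 0.55993351 0.03      ]
```

View pics/m1.png

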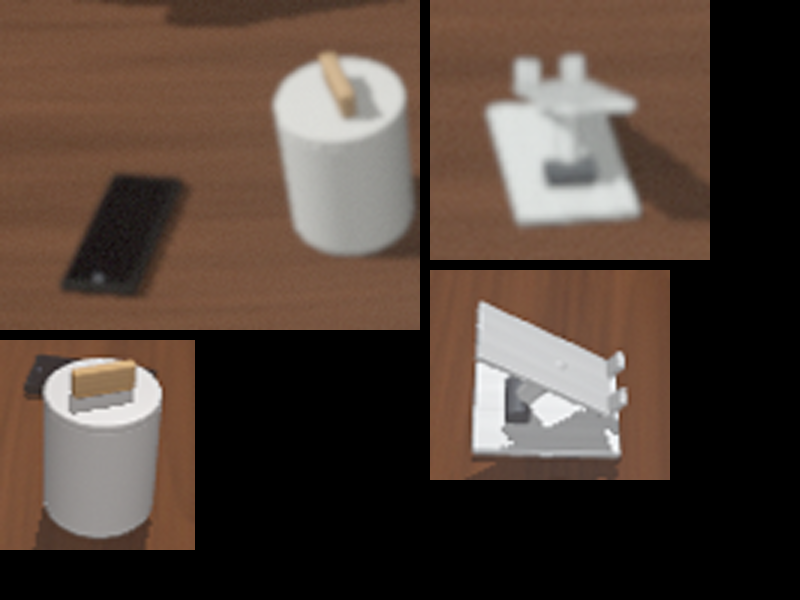

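The montage shows the phone flat with its lens at the near end (yaw about -0.15), the bar almost along x, and the stand's prongs on the robot side. Next I'll bring the wrist camera over the phone.

```bash
cat >> h.py <<'E'
def psi(Rm): return np.arctan2(Rm[1,0],Rm[0,0])
def plan(P,yaw=None):
    p,Rm=tool(); d=Rm.T@(np.array(P)-p)
    t=0 if yaw is None else psi(Rm)-yaw
    t=(t+np.pi/2)%np.pi-np.pi/2
    print("shift",d.round(4),"turn",round(t,3),"psi",round(psi(Rm),3),"j6",bot.state()["joints"][5].round(3),"rows",np.ceil(np.linalg.norm(d)/.0625),np.ceil(abs(t)/.188))
E
python3 - <<'E'
from h import *
p,Rm=tool();c=bot.camera_params("wrist");print("camera in tool",Rm.T@(np.array(c["eye"])-p),"look",Rm.T@(-rot(c["orientation"])[:,2]));print(Rm.round(2))
plan((.54,-.215,.23),-.155)
E
```

```text
camera in tool [ 0.07579518  0.00100823 -0.14192837] look [-2.94464193e-01 -3.52441625e-04  9.55662448e-01]
[[ 0.97  0.25 -0.  ]
 [ 0.25 -0.97  0.  ]
 [ 0.   -0.   -1.  ]]
shift [ 0.469  -0.3316  0.0011] turn 0.408 psi 0.253 j6 -0.038 rows 10.0 3.0
```

```bash
python3 drive.py '[[0.05,-0.035,0,0.05,0.085],[0.1,-0.07,0,0.15,0.085],[0.15,-0.105,0,0.25,0.085],[0.2,-0.14,0,0.35,0.085],[0.25,-0.175,0,0.408,0.085],[0.3,-0.21,0,0.408,0.085],[0.35,-0.245,0,0.408,0.085],[0.4,-0.28,0,0.408,0.085],[0.45,-0.315,0,0.408,0.085],[0.469,-0.332,0,0.408,0.085]]' 30
python3 drive.py '[[0,0,0,0,0.085],[0,0,0,0,0.085]]'
cat > ph.py <<'E'
from h import *
c=bot.camera_params("wrist");I=bot.get_image("wrist");cv2.imwrite("pics/w_ph.png",I)
m=(I.max(2)<60).astype(np.uint8);m[330:]=0
m=cv2.morphologyEx(m,cv2.MORPH_OPEN,np.ones((5,5)))
for k in cv2.findContours(m,0,1)[0]:
    if cv2.contourArea(k)<1500: continue
    P=np.array([onz(c,*p,0.010)[:2] for p in k[:,0,:]])*1000
    print(k[:,0].min(0),k[:,0].max(0),cv2.minAreaRect(P.astype(np.float32)))
    print(cv2.boxPoints(cv2.minAreaRect(P.astype(np.float32))).round(1))
E
python3 ph.py
```

```text
clock: 1.4
position: [0.5413, -0.2123, 0.2309]
tool_rot: [-3.132, 0.24, 0.001]
ft_force: [0.0, -1.1, 0.1]
width: 0.0847
gripper_force: 0.0
clock: 1.65
position: [0.5395, -0.2152, 0.2311]
tool_rot: [3.132, -0.244, -0.001]
ft_force: [0.2, -0.2, 0.7]
width: 0.0849
gripper_force: 0.0
[301  77] [350 179] ((585.6188354492188, -226.30889892578125), (56.315181732177734, 115.7886734008789), 81.66482543945312)
[[ 524.3 -245.8]
 [ 638.8 -262.6]
 [ 647.  -206.8]
 [ 532.4 -190.1]]
```

View pics/w_ph.png

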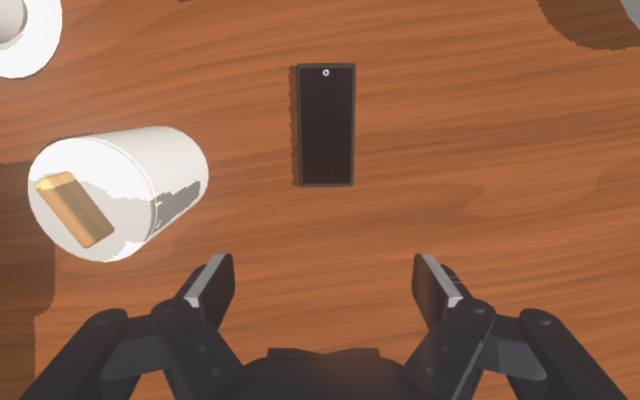

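The wrist view shows the phone's case from about (298,63)/(355,64) down to (297,186)/(353,187), the lens at (326,72), and the bar at (75,210).

Run:
```python
from h import *
c=bot.camera_params("wrist")
q=[onz(c,u,v,.012)[:2]*1000 for u,v in((298,63),(355.5,64),(353.5,187),(297,186))]
q=np.array(q);print(q.round(1),"L,W",np.linalg.norm((q[0]+q[1]-q[2]-q[3])/2),np.linalg.norm((q[0]+q[3]-q[2]-q[1])/2))
a=(q[0]+q[1]-q[2]-q[3])/2;C=q.mean(0);y=np.arctan2(a[1],a[0]);print("C",C,"yaw",y,"lens",onz(c,326,72,.012),"lens exp",C+60*np.array([np.cos(y),np.sin(y)]))
plan((C[0]/1000,C[1]/1000,.06),y)
```

```text
[[ 661.5 -207.7]
 [ 650.8 -269.3]
 [ 514.  -249.4]
 [ 525.8 -182.2]] L,W 138.0963295752184 65.2955919444543
C [ 588.03020349 -227.15762428] yaw -0.1650169476872604 lens [ 0.64759973 -0.23634716  0.012     ] lens exp [ 647.21513778 -237.01376719]
shift [0.0499 0.0039 0.1713] turn 0.009 psi -0.156 j6 1.303 rows 3.0 1.0
```

```bash
python3 drive.py '[[0.02,0.002,0.05,0.009,0.085],[0.04,0.004,0.1,0.009,0.085],[0.05,0.004,0.15,0.009,0.085],[0.05,0.004,0.19,0.009,0.085],[0.05,0.004,0.22,0.009,0.085],[0.05,0.004,0.234,0.009,0.085],[0.05,0.004,0.234,0.009,0.085]]' 30
python3 drive.py '[[0,0,0,0,0.06],[0,0,0,0,0.06],[0,0,0,0,0.06],[0,0,0,0,0.06]]' 30
```

```text
clock: 2.58
position: [0.5882, -0.227, -0.0029]
tool_rot: [-3.131, 0.259, 0.001]
ft_force: [0.6, 0.0, 1.2]
width: 0.0849
gripper_force: 0.0
clock: 3.08
position: [0.5894, -0.227, -0.0009]
tool_rot: [3.13, -0.257, 0.004]
ft_force: [-2.2, -2.1, 7.0]
width: 0.0651
gripper_force: 33.9
```

```bash
python3 drive.py '[[0,0,-0.02,0,0.06],[0,0,-0.07,0,0.06],[0,0,-0.13,0,0.06],[0,0,-0.19,0,0.06],[0,0,-0.25,0,0.06],[0,0,-0.28,0,0.06],[0,0,-0.28,0,0.06]]' 30
python3 - <<'E'
from h import *
plan((.40,.32,.28),0)
E
```

```text
clock: 3.95
position: [0.589, -0.2265, 0.2814]
tool_rot: [3.129, -0.257, 0.008]
ft_force: [-0.2, -0.4, -2.8]
width: 0.0648
gripper_force: 34.9
shift [-0.2757 -0.5083 -0.0006] turn -0.164 psi -0.164 j6 1.327 rows 10.0 1.0
```

```bash
python3 drive.py '[[-0.027,-0.05,0,-0.05,0.06],[-0.055,-0.1,0,-0.1,0.06],[-0.083,-0.153,0,-0.164,0.06],[-0.11,-0.204,0,-0.164,0.06],[-0.138,-0.255,0,-0.164,0.06],[-0.166,-0.306,0,-0.164,0.06],[-0.193,-0.357,0,-0.164,0.06],[-0.22,-0.408,0,-0.164,0.06],[-0.248,-0.459,0,-0.164,0.06],[-0.276,-0.508,0,-0.164,0.06]]' 30
python3 drive.py '[[0,0,0,0,0.06],[0,0,0,0,0.06],[0,0,0,0,0.06]]'
python3 - <<'E'
from h import *
np.save("cam1.npy",np.array(bot.camera_params("wrist"),dtype=object));I=bot.get_image("wrist");cv2.imwrite("pics/w_st.png",I)
print(tool(),bot.state()["width"],bot.state()["joints"])
E
```

```text
clock: 5.2
position: [0.3979, 0.3212, 0.2762]
tool_rot: [3.141, 0.0, -0.002]
ft_force: [0.5, 0.8, -2.3]
width: 0.0645
gripper_force: 34.9
clock: 5.58
position: [0.3997, 0.3189, 0.277]
tool_rot: [3.141, -0.002, -0.0]
ft_force: [-0.4, -0.8, -1.5]
width: 0.0645
gripper_force: 34.9
(array([0.39981265, 0.31886004, 0.27712842]), array([[ 9.99998476e-01, -1.74365314e-03, -8.33597893e-05],
       [-1.74366679e-03, -9.99998466e-01, -1.63878849e-04],
       [-8.30739136e-05,  1.64023951e-04, -9.99999983e-01]])) 0.06504107246908455 [ 6.23392423e-01 -2.51972978e-01  1.71779418e+00 -8.48574056e-05
  1.67593480e+00  2.19592351e+00]
```

View pics/w_st.png

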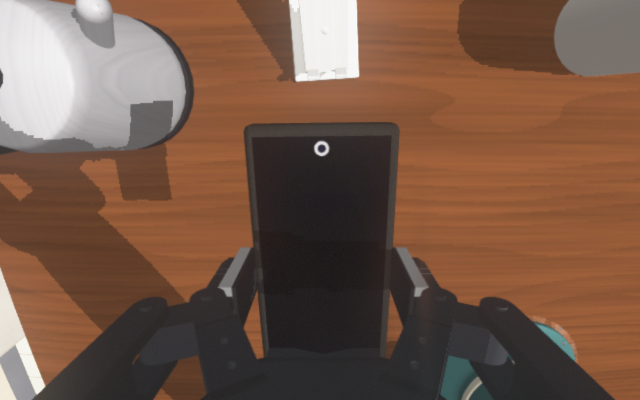

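The phone is held level; lens at (322,148). The stand only shows its near end, base corner at about (297,80). I'll step aside to see all of it.

```bash
python3 drive.py '[[0.03,0.04,0,0,0.06],[0.06,0.09,0,0,0.06],[0.08,0.14,0,0,0.06],[0.08,0.14,0,0,0.06],[0.08,0.14,0,0,0.06]]' 30
python3 - <<'E'
from h import *
c=bot.camera_params("wrist");I=bot.get_image("wrist");cv2.imwrite("pics/w_st2.png",I)
np.save("cam2.npy",np.array(c,dtype=object))
print(tool()[0],[proj(c,(.556+a,.325,z)) for a in(-.06,.06) for z in (0,.1)])
u=proj(c,(.556,.325,.04)).astype(int);x0=max(0,u[0]-75);y0=max(0,u[1]-75);print(x0,y0)
cv2.imwrite("pics/w_st2c.png",cv2.resize(I[y0:y0+150,x0:x0+150],None,fx=4,fy=4,interpolation=2))
E
```

```text
clock: 6.25
position: [0.4795, 0.1792, 0.2773]
tool_rot: [-3.141, 0.003, -0.0]
ft_force: [0.1, 0.0, -2.1]
width: 0.0648
gripper_force: 35.0
[0.4792674  0.17979076 0.27732727] [array([215.44230913, 150.39475888]), array([184.01919339, 164.10780032]), array([206.69373877,  55.51703603]), array([169.25908969,  40.25294179])]
124 29
```

View pics/w_st2c.png

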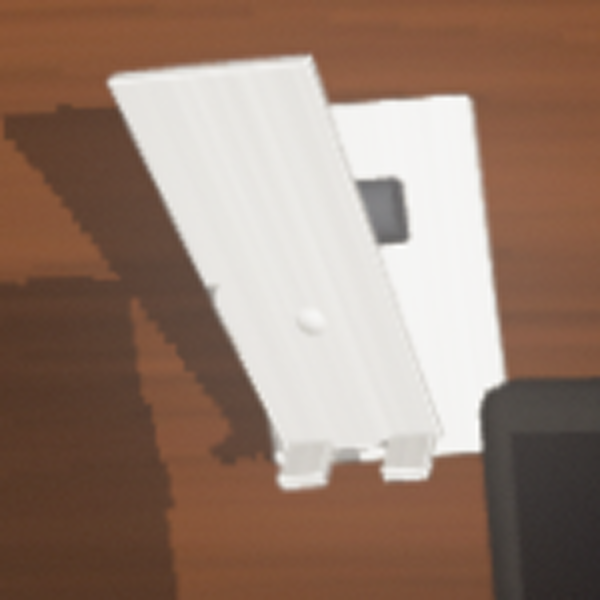

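The crop shows the rest's upper corners at (108,82) and (312,57), its lower corners near (283,440) and (441,432), and the base's far-right corner at (472,97).

Run:
```python
from h import *
c=np.load("cam2.npy",allow_pickle=True).item()
f=lambda u,v,z:onz(c,(u+.5)/4-.5+124,(v+.5)/4-.5+29,z)*1000
TL,TR=f(108,80,101),f(312,57,101);BL,BR=f(284,440,35),f(440,432,35)
b1,b2=f(472,97,8),f(503,380,8)
for n,v in zip("TL TR BL BR b1 b2".split(),(TL,TR,BL,BR,b1,b2)):print(n,v.round(1))
d=(TL+TR-BL-BR)[:2]/2;print("width",np.linalg.norm(TL-TR),np.linalg.norm(BL-BR),"len(94)",np.linalg.norm(d),"yaw",np.arctan2(d[1],d[0]),np.arctan2(*(TL-TR)[[0,1]])*-1,np.arctan2(*(b1-b2)[[1,0]]))
print("prong tip outer",f(280,480,44),f(432,475,44))
# side-camera edges of white base for check
m=(TL+TR)/2; y=np.arctan2(*(b1-b2)[[1,0]]); 
for yw in(y,np.arctan2(d[1],d[0])): print("rest origin from top",m[:2]-94.2*np.array([np.cos(yw),np.sin(yw)]),"from bottom",(BL+BR)[:2]/2, "from base corner", b1[:2]-R.from_euler('z',yw).as_matrix()[:2,:2]@[100,-40])
```

```text
TL [-16302.1 -52189.4 101000. ]
TR [-17522.3 -36276.7 101000. ]
BL [  4137.5 -14160.7  35000. ]
BR [ 3953.9 -9753.4 35000. ]
b1 [ -580.7 -1671.8  8000. ]
b2 [  994.8 -1593.9  8000. ]
width 15959.49097135346 4411.114506765688 len(94) 38483.44836284957 yaw -2.146704070884072 -3.065063089972838 -3.0921977446781557
prong tip outer [  6470.88111926 -18200.79685624  44000.        ] [  6333.57403571 -12744.27856108  44000.        ]
rest origin from top [-16818.1523957 -44228.4071455] from bottom [  4045.70756452 -11957.05576777] from base corner [ -478.86151765 -1706.84363498]
rest origin from top [-16860.93652672 -44154.05287475] from bottom [  4045.70756452 -11957.05576777] from base corner [ -492.70697702 -1609.74392887]
```

Units mix-up (z given in mm); fix that.

Run:
```python
from h import *
c=np.load("cam2.npy",allow_pickle=True).item()
f=lambda u,v,z:onz(c,(u+.5)/4-.5+124,(v+.5)/4-.5+29,z/1000)*1000
TL,TR=f(108,80,101),f(312,57,101);BL,BR=f(284,440,35),f(440,432,35)
b1,b2=f(472,97,8),f(503,380,8)
for n,v in zip("TL TR BL BR b1 b2".split(),(TL,TR,BL,BR,b1,b2)):print(n,v.round(1))
d=(TL+TR-BL-BR)[:2]/2;print("width",np.linalg.norm(TL-TR),np.linalg.norm(BL-BR),"len(94)",np.linalg.norm(d),"yaw",np.arctan2(d[1],d[0]),np.arctan2(*(TL-TR)[[0,1]])*-1,np.arctan2(*(b1-b2)[[1,0]]))
m=(TL+TR)/2
for yw in(np.arctan2(*(b1-b2)[[1,0]]),np.arctan2(d[1],d[0])): print("rest origin from top",m[:2]-94.2*np.array([np.cos(yw),np.sin(yw)]),"from bottom",(BL+BR)[:2]/2, "from base corner", b1[:2]-R.from_euler('z',yw).as_matrix()[:2,:2]@[100,-40])
```

```text
TL [608.9 343.8 101. ]
TR [612.8 293.4 101. ]
BL [515.7 337.4  35. ]
BR [517.8 288.5  35. ]
b1 [617.2 278.4   8. ]
b2 [531.7 274.2   8. ]
width 50.50338017076025 49.019373947704025 len(94) 94.23301485464688 yaw 0.060352479669814225 0.07652956361695447 0.04939490891163832
rest origin from top [516.73553211 313.97127334] from bottom [516.75918946 312.93863766] from base corner [515.33800342 313.46371037]
rest origin from top [516.79214421 312.94062898] from bottom [516.75918946 312.93863766] from base corner [514.96046027 312.34556898]
```

Run:
```python
from h import *
plan((.577,.317,.15),.06)
```

```text
shift [ 0.0976 -0.1373  0.1274] turn -0.061 psi -0.001 j6 1.88 rows 4.0 1.0
```

```bash
python3 drive.py '[[0.03,-0.045,0.02,-0.061,0.06],[0.06,-0.09,0.05,-0.061,0.06],[0.0976,-0.1373,0.08,-0.061,0.06],[0.0976,-0.1373,0.127,-0.061,0.06],[0.0976,-0.1373,0.127,-0.061,0.06],[0.0976,-0.1373,0.127,-0.061,0.06]]' 30
python3 drive.py '[[0,0,0.02,0,0.06],[0,0,0.04,0,0.06],[0,0,0.05,0,0.06],[0,0,0.057,0,0.06],[0,0,0.064,0,0.06],[0,0,0.072,0,0.06],[0,0,0.072,0,0.06],[0,0,0.072,0,0.06]]' 25
python3 - <<'E'
from h import *
I=bot.get_image("wrist");S=bot.get_image("side")
a=cv2.resize(S[210:330,250:430],None,fx=4,fy=4,interpolation=2)
cv2.imwrite("pics/p1.png",a)
E
```

```text
clock: 7.05
position: [0.577, 0.3175, 0.1526]
tool_rot: [-3.139, -0.096, -0.003]
ft_force: [0.4, 0.0, -1.4]
width: 0.0649
gripper_force: 35.5
clock: 8.05
position: [0.5771, 0.3171, 0.0787]
tool_rot: [-3.14, -0.095, -0.0]
ft_force: [-4.0, -0.9, 2.6]
width: 0.0648
gripper_force: 42.6
```

View pics/p1.png

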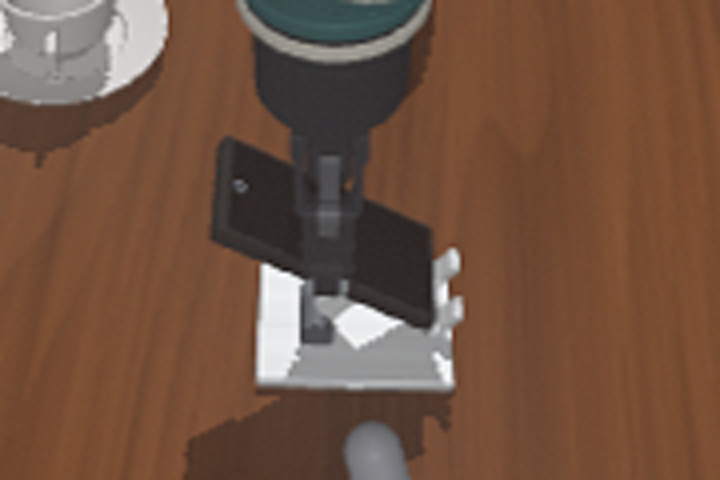

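The phone has swung to the slope of the rest, just above the lip prongs (450,280). I'll push it down the slope to the lip, then release.

```bash
python3 drive.py '[[-0.003,0,0.002,0,0.06],[-0.005,0,0.004,0,0.06],[-0.007,0,0.006,0,0.06],[-0.009,0,0.008,0,0.06],[-0.010,0,0.009,0,0.06],[-0.010,0,0.009,0,0.06]]' 25
python3 drive.py '[[0,0,0,0,0.085],[0,0,0,0,0.085],[0,0,0,0,0.085],[0,0,0,0,0.085]]'
```

```text
clock: 8.9
position: [0.5686, 0.3171, 0.0722]
tool_rot: [-3.138, -0.095, -0.008]
ft_force: [0.2, -0.6, 21.9]
width: 0.0649
gripper_force: 44.5
clock: 9.4
position: [0.5669, 0.3164, 0.069]
tool_rot: [3.14, 0.096, -0.001]
ft_force: [-0.2, -0.1, 0.3]
width: 0.0851
gripper_force: 0.0
```

```bash
python3 drive.py '[[0,0,-0.03,0,0.085],[0,0,-0.08,0,0.085],[0,0,-0.14,0,0.085],[0,0,-0.2,0,0.085],[0,0.02,-0.24,0,0.085],[-0.03,0.06,-0.27,0,0.085],[-0.06,0.06,-0.27,0,0.085],[-0.06,0.06,-0.27,0,0.085],[-0.06,0.06,-0.27,0,0.085]]'
python3 - <<'E'
from h import *
c=bot.camera_params("wrist");I=bot.get_image("wrist");cv2.imwrite("pics/p2.png",I);np.save("cam3.npy",np.array(c,dtype=object));print(tool()[0])
ex=np.array([np.cos(.06),np.sin(.06),0]);
X=ex*np.cos(.611)+[0,0,np.sin(.611)];Z=-ex*np.sin(.611)+[0,0,np.cos(.611)]
O=np.array([.5165,.3132,.035]);L=O+.13*X+.012*Z;print("lens",L,proj(c,L),"normal",Z)
Y=np.cross(Z,X)
print([proj(c,O+a*X+b*Y+.012*Z).round(1) for a in(0,.14) for b in(-.033,.033)])
E
```

```text
clock: 10.52
position: [0.5111, 0.253, 0.339]
tool_rot: [3.14, 0.096, -0.0]
ft_force: [0.3, -0.1, -0.6]
width: 0.0854
gripper_force: 0.0
[0.51123269 0.25309156 0.33875795]
lens [0.61591626 0.31917214 0.11940818] [267.94122042  73.46904934] normal [-0.5726545  -0.03440056  0.81907474]
[array([303.6, 158.3]), array([257.2, 158.3]), array([297.5,  64.8]), array([236.1,  65.1])]
```

View pics/p2.png

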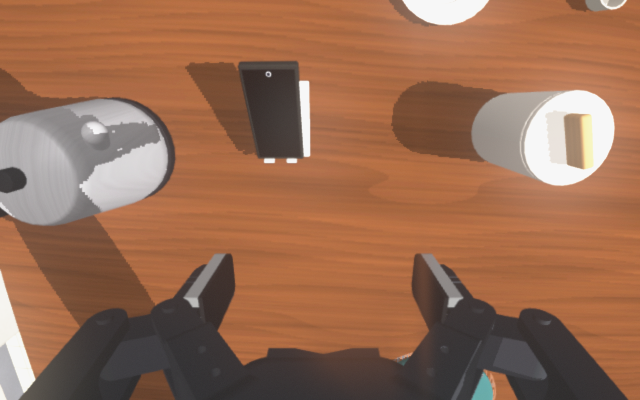

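The phone is seated: its lens is at (268,74), against a predicted (267.9,73.5), and it touches both prongs. Now a closer look at the lid.

Run:
```python
from h import *
c=bot.camera_params("wrist");print(onz(c,566,138,.139))
p=onz(c,566,138,.139);plan((p[0]-.06,p[1],.339),0)
```

```text
[ 0.57069235 -0.01800861  0.139     ]
shift [-1.710e-02  2.706e-01 -2.000e-04] turn 0.061 psi 0.061 j6 1.925 rows 5.0 1.0
```

```bash
python3 drive.py '[[0,0.055,0,0.061,0.085],[-0.01,0.11,0,0.061,0.085],[-0.017,0.165,0,0.061,0.085],[-0.017,0.22,0,0.061,0.085],[-0.017,0.27,0,0.061,0.085],[-0.017,0.27,0,0.061,0.085],[-0.017,0.27,0,0.061,0.085]]'
python3 - <<'E'
from h import *
c=bot.camera_params("wrist");I=bot.get_image("wrist");cv2.imwrite("pics/lid.png",I)
S=cv2.cvtColor(I,cv2.COLOR_BGR2HSV)
q=proj(c,(.571,-.018,.165));print(q,tool()[0])
x0,y0=(q-70).astype(int);y0=max(y0,0)
cv2.imwrite("pics/lidc.png",cv2.resize(I[y0:y0+140,x0:x0+140],None,fx=4,fy=4,interpolation=2));print(x0,y0)
E
```

```text
clock: 11.45
position: [0.5106, -0.0175, 0.3388]
tool_rot: [-3.141, 0.001, 0.001]
ft_force: [0.1, -0.8, -0.8]
width: 0.0848
gripper_force: 0.0
[322.77868327 120.47636797] [ 0.51056088 -0.01704287  0.3389616 ]
252 50
```

View pics/lidc.png

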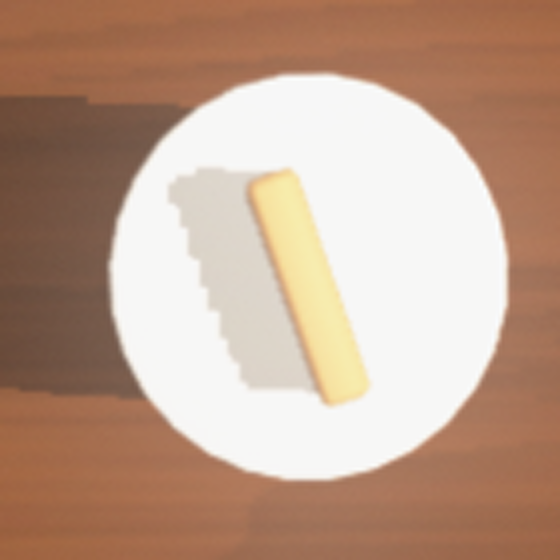

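The lid disc is centred near (308,277) in the crop. The bar runs from (273,178) at its far end to (347,397).

Run:
```python
from h import *
c=bot.camera_params("wrist");I=cv2.imread("pics/lid.png")[50:190,252:392];S=cv2.cvtColor(I,cv2.COLOR_BGR2HSV)
def big(m):
    k=max(cv2.findContours(m.astype(np.uint8),0,1)[0],key=cv2.contourArea);return k[:,0,:]+[252,50]
kb=big((S[...,1]>55)&(S[...,2]>190)&(S[...,0]<35))
P=np.array([onz(c,*p,.165)[:2] for p in kb])*1000;r=cv2.minAreaRect(P.astype(np.float32));print("bar",r);b=cv2.boxPoints(r)
e=max((b[1]-b[0],b[2]-b[1]),key=np.linalg.norm);yaw=np.arctan(e[1]/e[0])
kd=big(cv2.fillPoly(np.zeros((140,140),np.uint8),[cv2.convexHull((big((S[...,1]<40)&(S[...,2]>200))-[252,50]).astype(np.int32))],1))
P=np.array([onz(c,*p,.139)[:2] for p in kd])*1000;print("disc",cv2.minEnclosingCircle(P.astype(np.float32)),cv2.minAreaRect(P.astype(np.float32)),"bar yaw",yaw)
```

```text
bar ((569.5408325195312, -23.38811492919922), (58.49725341796875, 13.100564002990723), 20.17127227783203)
disc ((569.3338012695312, -23.828683853149414), 53.73848342895508) ((569.0932006835938, -24.089786529541016), (105.02731323242188, 106.17461395263672), 0.09033067524433136) bar yaw 0.35205486
```

Run:
```python
from h import *
plan((.5694,-.0237,.144),.352)
```

```text
shift [0.059  0.0067 0.1949] turn -0.352 psi 0.0 j6 1.487 rows 4.0 2.0
```

```bash
python3 drive.py '[[0.03,0.003,0.03,-0.15,0.085],[0.059,0.0067,0.08,-0.3,0.085],[0.059,0.0067,0.13,-0.352,0.085],[0.059,0.0067,0.165,-0.352,0.06],[0.059,0.0067,0.185,-0.352,0.05],[0.059,0.0067,0.195,-0.352,0.04],[0.059,0.0067,0.195,-0.352,0.04]]'
python3 drive.py '[[0,0,0,0,0.03],[0,0,0,0,0.02],[0,0,0,0,0.005],[0,0,0,0,0.005],[0,0,0,0,0.005],[0,0,0,0,0.005]]' 50
```

```text
clock: 12.38
position: [0.5694, -0.024, 0.1448]
tool_rot: [3.093, 0.55, 0.001]
ft_force: [-0.3, -0.2, -0.3]
width: 0.0399
gripper_force: 0.0
clock: 13.12
position: [0.5696, -0.0244, 0.1453]
tool_rot: [3.093, 0.55, 0.002]
ft_force: [-0.7, 0.0, 5.9]
width: 0.0132
gripper_force: 49.7
```

```bash
python3 drive.py '[[0,0,0,-0.1,0.005],[0,0,0,-0.21,0.005],[0,0,0,-0.32,0.005],[0,0,0,-0.43,0.005],[0,0,0,-0.54,0.005],[0,0,0,-0.65,0.005],[0,0,0,-0.76,0.005],[0,0,0,-0.87,0.005],[0,0,0,-0.97,0.005],[0,0,0,-1.03,0.005]]' 60
python3 drive.py '[[0,0,0,0,0.005],[0,0,0,0,0.005]]'
python3 - <<'E'
from h import *
s=bot.state();print(psi(tool()[1]),s["moment"],s["ft_force"],s["width"])
S=bot.get_image("side");I=cv2.resize(S[130:215,300:390],None,fx=5,fy=5,interpolation=2);cv2.imwrite("pics/tw.png",I)
E
```

```text
clock: 14.38
position: [0.5696, -0.0242, 0.1453]
tool_rot: [2.418, 2.004, 0.002]
ft_force: [-0.3, 1.2, 6.4]
width: 0.0124
gripper_force: 59.2
clock: 14.62
position: [0.5696, -0.0242, 0.1453]
tool_rot: [2.42, 2.002, 0.002]
ft_force: [-0.7, 2.0, 7.2]
width: 0.0127
gripper_force: 59.2
1.3819831398717028 [0.22504595 0.1279687  0.204224  ] [-0.74948698  1.97484555  7.21727123] 0.012698218965847366
```

```bash
python3 drive.py '[[0,0,-0.002,0,0.005],[0,0,-0.004,0,0.005],[0,0,-0.006,0,0.005],[0,0,-0.006,0,0.005]]'
```

```text
clock: 15.18
position: [0.5693, -0.0243, 0.1505]
tool_rot: [-2.421, -2.002, -0.0]
ft_force: [-0.4, 2.1, -0.6]
width: 0.0125
gripper_force: 58.8
```

```bash
python3 drive.py '[[0,0,-0.003,0,0.005],[0,0,-0.006,0,0.005],[0,0,-0.009,0,0.005],[0,0,-0.009,0,0.005]]'; python3 drive.py '[[0,0,-0.015,0,0.005],[0,0,-0.03,0,0.005],[0,0,-0.05,0,0.005],[0,0,-0.05,0,0.005]]'
python3 - <<'E'
from h import *
S=bot.get_image("side");C=bot.get_image("scene")
a=cv2.resize(S[90:215,300:390],None,fx=4,fy=4,interpolation=2);b=cv2.resize(C[110:240,220:310],None,fx=4,fy=4,interpolation=2)[:500]
cv2.imwrite("pics/tw.png",np.hstack([a,b]))
E
```

```text
clock: 15.68
position: [0.5694, -0.0243, 0.1597]
tool_rot: [2.421, 2.002, 0.001]
ft_force: [0.0, 2.2, -0.8]
width: 0.0128
gripper_force: 58.8
clock: 16.18
position: [0.5699, -0.0244, 0.2118]
tool_rot: [2.419, 2.0, 0.004]
ft_force: [0.4, 0.1, -1.4]
width: 0.0128
gripper_force: 58.7
```

View pics/tw.png

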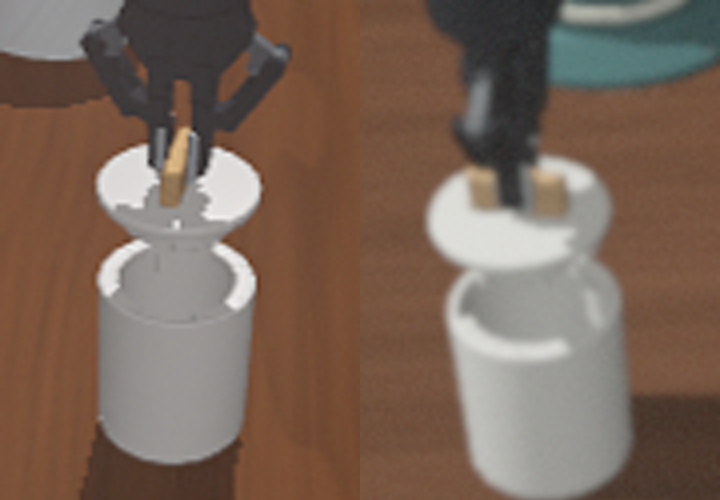

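The lid is clear of the jar, held by its bar, and the jar is still standing. Next I'll carry it over the stand. The tool can't tilt, so I'll swing the lid in the pads by setting it gently against the sloping phone.

```bash
python3 drive.py '[[0,0,-0.03,0,0.005],[0,0,-0.07,0.1,0.005],[0,0,-0.08,0.28,0.005],[0,0,-0.08,0.46,0.005],[0,0,-0.08,0.64,0.005],[0,0,-0.08,0.82,0.005],[0,0,-0.08,1.0,0.005],[0,0,-0.08,1.18,0.005],[0,0,-0.08,1.32,0.005],[0,0,-0.08,1.32,0.005]]' 50
python3 - <<'E'
from h import *
plan((.541,.315,.25),.06)
E
```

```text
clock: 17.52
position: [0.5691, -0.0243, 0.2885]
tool_rot: [-3.14, -0.098, 0.002]
ft_force: [0.7, 0.6, -0.4]
width: 0.0127
gripper_force: 58.7
shift [-0.0067 -0.3404  0.0386] turn 0.003 psi 0.063 j6 1.421 rows 6.0 1.0
```

```bash
python3 drive.py '[[0,-0.05,0,0,0.005],[0,-0.1,0,0,0.005],[0,-0.15,0,0,0.005],[-0.007,-0.2,0,0,0.005],[-0.007,-0.25,0,0,0.005],[-0.007,-0.3,0,0,0.005],[-0.007,-0.34,0,0,0.005],[-0.007,-0.34,0.039,0,0.005],[-0.007,-0.34,0.039,0,0.005]]' 50
python3 drive.py '[[0,0,0.05,0,0.005],[0,0,0.09,0,0.005],[0,0,0.11,0,0.005],[0,0,0.115,0,0.005],[0,0,0.115,0,0.005]]' 25
python3 - <<'E'
from h import *
print(tool()[0],bot.state()["ft_force"],bot.state()["gripper_force"])
E
```

```text
clock: 18.65
position: [0.5402, 0.3144, 0.2469]
tool_rot: [3.137, 0.103, -0.008]
ft_force: [-0.5, 1.1, -0.9]
width: 0.0129
gripper_force: 58.7
clock: 19.27
position: [0.5418, 0.3147, 0.1369]
tool_rot: [-3.139, -0.097, -0.002]
ft_force: [0.1, -0.1, -0.9]
width: 0.0126
gripper_force: 58.7
[0.54184222 0.314722   0.13690134] [ 0.06619365 -0.14330343 -0.87800631] 58.7063205242157
```

```bash
python3 drive.py '[[0,0,0.004,0,0.01],[0,0,0.008,0,0.01],[0,0,0.012,0,0.01],[0,0,0.014,0,0.01]]' 20
python3 drive.py '[[0,0,0.003,0,0.01],[0,0,0.004,0,0.01]]' 20
```

```text
clock: 19.77
position: [0.5409, 0.3153, 0.1255]
tool_rot: [-3.138, -0.098, -0.002]
ft_force: [-17.9, -5.1, 28.4]
width: 0.0128
gripper_force: 66.5
clock: 20.02
position: [0.5407, 0.3153, 0.1217]
tool_rot: [-3.138, -0.098, -0.001]
ft_force: [-29.5, -4.4, 37.4]
width: 0.0128
gripper_force: 71.4
```

```bash
python3 drive.py '[[0,0,-0.005,0,0.012],[0,0,-0.01,0,0.012],[0,0,-0.014,0,0.012],[0,0,-0.014,0,0.012]]' 20
python3 - <<'E'
from h import *
c=bot.camera_params("wrist");s=bot.state();print(s["position"],s["ft_force"],s["gripper_force"])
I=bot.get_image("wrist");cv2.imwrite("pics/a.png",I)
S=bot.get_image("side");cv2.imwrite("pics/as.png",S)
# lens visibility & white lid blob extents
w=((I.min(2)>150)).astype(np.uint8);n,l,st,ce=cv2.connectedComponentsWithStats(w)
print([tuple(x) for x in st[1:] if x[4]>300]); print(proj(c,(.6159,.3192,.1194)))
c=bot.camera_params("side")
w=((S.min(2)>120)).astype(np.uint8);n,l,st,ce=cv2.connectedComponentsWithStats(w);print([tuple(x) for x in st[1:] if x[4]>200],proj(c,(.5416,.315,.13)))
E
```

```text
clock: 20.52
position: [0.5414, 0.3146, 0.1314]
tool_rot: [-3.14, -0.097, -0.0]
ft_force: [0.1, -0.2, -0.4]
width: 0.0127
gripper_force: 65.8
[0.54137249 0.31459568 0.13143962] [ 0.09935972 -0.18912881 -0.37338262] 65.77983140945435
[(np.int32(575), np.int32(0), np.int32(65), np.int32(14), np.int32(710)), (np.int32(231), np.int32(159), np.int32(194), np.int32(136), np.int32(12582)), (np.int32(227), np.int32(265), np.int32(48), np.int32(30), np.int32(990))]
[321.26172768 107.18767341]
[(np.int32(0), np.int32(0), np.int32(143), np.int32(238), np.int32(22209)), (np.int32(290), np.int32(61), np.int32(48), np.int32(44), np.int32(1617)), (np.int32(0), np.int32(103), np.int32(255), np.int32(297), np.int32(44213)), (np.int32(517), np.int32(126), np.int32(105), np.int32(40), np.int32(408)), (np.int32(352), np.int32(134), np.int32(54), np.int32(51), np.int32(496)), (np.int32(259), np.int32(159), np.int32(31), np.int32(23), np.int32(251)), (np.int32(325), np.int32(169), np.int32(55), np.int32(35), np.int32(295)), (np.int32(239), np.int32(193), np.int32(53), np.int32(43), np.int32(1654)), (np.int32(324), np.int32(238), np.int32(52), np.int32(42), np.int32(1228)), (np.int32(314), np.int32(276), np.int32(50), np.int32(31), np.int32(937)), (np.int32(344), np.int32(380), np.int32(61), np.int32(20), np.int32(777))] [347.91755008 255.50690703]
```

```bash
cat > tilt.py <<'E'
from h import *
def sil(c,p,Rm,th,h):
    # visible disc top rim (pivot h above TCP; disc top 6.3 mm below TCP untilted)
    a=np.linspace(0,2*np.pi,361);q=np.c_[.054*np.cos(a),.054*np.sin(a),0*a+.0063+h]  # tool axes, z down
    q=np.array(q);s,k=np.sin(th),np.cos(th)
    x=q[:,0]*k+q[:,2]*s; z=-q[:,0]*s+q[:,2]*k
    W=p+(np.c_[x,q[:,1],z-h])@Rm.T
    U=np.array([proj(c,w) for w in W]);return U
if __name__=="__main__":
    c=bot.camera_params("wrist");p,Rm=tool();I=bot.get_image("wrist");cv2.imwrite("pics/t.png",I)
    w=(I.min(2)>150).astype(np.uint8);w[:, :200]=0;w[:,450:]=0
    k=max(cv2.findContours(w,0,1)[0],key=cv2.contourArea)[:,0]
    print("seen top row",k[:,1].min(),"cols",k[:,0].min(),k[:,0].max(),"row of widest",k[k[:,0].argmin()],k[k[:,0].argmax()])
    for t in range(-10,51,5):
        U=sil(c,p,Rm,np.radians(t),.01);print(t,U[:,1].min().round(1),U[:,0].min().round(1),U[:,0].max().round(1),U[U[:,0].argmin(),1].round())
    s=bot.state();print(s["clock"],s["position"],s["ft_force"].round(1),s["gripper_force"],s["width"])
E
python3 tilt.py
```

```text
seen top row 159 cols 232 424 row of widest [232 210] [424 248]
-10 156.5 220.5 422.2 253.0
-5 153.9 220.1 422.6 249.0
0 152.0 219.6 423.0 244.0
5 150.9 219.0 423.7 240.0
10 150.7 218.2 424.4 235.0
15 151.5 217.3 425.3 233.0
20 153.3 216.3 426.3 229.0
25 156.4 215.1 427.4 227.0
30 160.8 213.8 428.6 224.0
35 166.5 212.4 430.0 224.0
40 173.7 210.9 431.4 224.0
45 182.4 209.4 432.8 224.0
50 192.6 207.9 434.3 226.0
20.675 [0.54118414 0.31449065 0.13094809] [ 0.1 -0.8 -0.8] 65.78015685081482 0.012609842942172106
```

```bash
cat > tilt2.py <<'E'
from h import *
c=bot.camera_params("side");p,Rm=tool();I=bot.get_image("side");cv2.imwrite("pics/s.png",I)
u,v=proj(c,p+[0,0,.01]).astype(int);x0,y0=u-35,v-35
S=cv2.cvtColor(I[y0:y0+70,x0:x0+70],cv2.COLOR_BGR2HSV)
m=(S[...,0]>8)&(S[...,0]<25)&(S[...,1]>80)&(S[...,2]>110)
n,l,st,ce=cv2.connectedComponentsWithStats(m.astype(np.uint8));pl=p+Rm@[0,-.007,0];nn=Rm[:,1]
P=[];
for i in range(1,n):
    if st[i,4]<8: continue
    print("blob",st[i]+[x0,y0,0,0,0])
    for yy,xx in np.argwhere(l==i):
        e,d=ray(c,xx+x0,yy+y0);P.append(Rm.T@(e+d*((pl-e)@nn)/(d@nn)-p))
P=np.array(P)*1000;r=cv2.minAreaRect(P[:,[0,2]].astype(np.float32));print("bar in tool x,z:",r,cv2.boxPoints(r).round(1).tolist())
vx=cv2.fitLine(P[:,[0,2]].astype(np.float32),cv2.DIST_L2,0,.01,.01).ravel();print("tilt deg (far end up +)",np.degrees(np.arctan(-vx[1]/vx[0])))
E
python3 tilt2.py
```

```text
blob [313 216  27  36 389]
blob [361 216  22  70 929]
blob [337 246   8  12  75]
blob [356 248  10  12  92]
blob [381 272   2  14  15]
blob [313 275   2  11  20]
bar in tool x,z: ((2.67236328125, -13.100288391113281), (154.33766174316406, 218.9442596435547), 2.5504448413848877) [[-79.30000305175781, 92.80000305175781], [-69.5, -125.9000015258789], [84.5999984741211, -119.0], [74.9000015258789, 99.69999694824219]]
tilt deg (far end up +) 61.371452
```

The side-view bar ends (337–345 and 356–366, near row 252) show the lid barely tilted. The grip is too tight (66 N) for it to swing. I'll set the lid on clear worktop and regrip lightly, off-centre.

```bash
python3 - <<'E'
from h import *
plan((.47,.16,.131),.06)
E
python3 drive.py '[[0,0,-0.04,0,0.005],[0,0,-0.08,0,0.005],[-0.02,0.05,-0.08,0,0.005],[-0.05,0.1,-0.08,0,0.005],[-0.08,0.15,-0.08,0,0.005],[-0.08,0.15,-0.03,0,0.005],[-0.08,0.15,0.02,0,0.005],[-0.08,0.15,0.06,0,0.005],[-0.08,0.15,0.085,0,0.005],[-0.08,0.15,0.085,0,0.005]]' 20
```

```text
shift [-0.0805  0.1498 -0.    ] turn 0.002 psi 0.062 j6 1.995 rows 3.0 1.0
clock: 21.98
position: [0.4696, 0.1596, 0.0446]
tool_rot: [3.139, 0.097, -0.005]
ft_force: [-0.4, -0.2, -1.0]
width: 0.0127
gripper_force: 65.7
```

```bash
python3 drive.py '[[0,0,0.004,0,0.005],[0,0,0.007,0,0.005],[0,0,0.009,0,0.005],[0,0,0.01,0,0.005]]' 20; python3 drive.py '[[0,0,0,0,0.016],[0,0,0,0,0.022],[0,0,0,0,0.03],[0,0,0,0,0.03]]' 20
python3 - <<'E'
from h import *
c=bot.camera_params("wrist");I=bot.get_image("wrist");cv2.imwrite("pics/r.png",I);p,Rm=tool();print(p)
S=cv2.cvtColor(I,cv2.COLOR_BGR2HSV)
print("width",bot.state()["width"], "bar-top centre, lying, expected px",proj(c,p+Rm@[0,0,-.0197]),[proj(c,p+Rm@[x,0,-.0197]).round() for x in(-.03,.03)])
w=(I.min(2)>150).astype(np.uint8);w[:,:200]=0;w[:,450:]=0
k=max(cv2.findContours(w,0,1)[0],key=cv2.contourArea)[:,0]
a=k[k[:,1]<230];Q=np.array([onz(c,*q,.029)[:2] for q in a])*1000
A=np.c_[2*Q,np.ones(len(Q))];s=np.linalg.lstsq(A,(Q**2).sum(1),rcond=None)[0];print("disc centre",s[:2],"r",np.sqrt(s[2]+s[0]**2+s[1]**2),k[:,1].min())
E
```

```text
clock: 22.48
position: [0.4711, 0.16, 0.0369]
tool_rot: [-3.14, -0.097, -0.002]
ft_force: [0.3, -1.0, 6.5]
width: 0.0123
gripper_force: 66.7
clock: 22.98
position: [0.4706, 0.1599, 0.0363]
tool_rot: [-3.14, -0.097, 0.0]
ft_force: [0.8, 0.1, -0.2]
width: 0.0301
gripper_force: 0.0
[0.47064314 0.1599373  0.03628621]
width 0.029637320909931656 bar-top centre, lying, expected px [320.97750809 280.34302038] [array([321., 334.]), array([321., 218.])]
disc centre [493.87116782 158.43156757] r 34.1847679462945 148
```

```bash
python3 drive.py '[[-0.010,0,0,0,0.03],[-0.010,0,0,0,0.03],[-0.010,0,0,0,0.02],[-0.010,0,0,0,0.012],[-0.010,0,0,0,0.012],[-0.010,0,0,0,0.012],[-0.010,0,0,0,0.012]]' 20
python3 drive.py '[[0,0,-0.03,0,0.012],[0,0,-0.08,0,0.012],[0,0,-0.14,0,0.012],[0,0,-0.19,0,0.012],[0,0,-0.19,0,0.012]]' 20
python3 tilt.py | sed -n '1p;4p;14,15p'
python3 - <<'E'
from h import *
plan((.532,.3145,.226),.06)
E
```

```text
clock: 23.9
position: [0.4608, 0.1594, 0.0364]
tool_rot: [-3.14, -0.097, -0.0]
ft_force: [-1.2, 0.4, 3.9]
width: 0.0137
gripper_force: 23.5
clock: 24.52
position: [0.4618, 0.1596, 0.2301]
tool_rot: [-3.139, -0.097, -0.009]
ft_force: [0.1, -0.5, -1.2]
width: 0.0133
gripper_force: 22.9
seen top row 127 cols 225 423 row of widest [225 201] [423 232]
0 152.0 219.7 423.1 244.0
50 192.6 207.9 434.3 226.0
24.575 [0.46111598 0.15940918 0.2273689 ] [ 0.2  0.2 -2.4] 22.925367057323456 0.013640272004019509
shift [ 0.0803 -0.1504  0.0016] turn 0.002 psi 0.062 j6 1.79 rows 3.0 1.0
```

```bash
python3 drive.py '[[0.027,-0.05,0,0,0.012],[0.054,-0.1,0,0,0.012],[0.08,-0.15,0,0,0.012],[0.08,-0.15,0.03,0,0.012],[0.08,-0.15,0.07,0,0.012],[0.08,-0.15,0.09,0,0.012],[0.08,-0.15,0.09,0,0.012]]' 20
python3 drive.py '[[0,0,0.004,0,0.012],[0,0,0.008,0,0.012],[0,0,0.012,0,0.012],[0,0,0.016,0,0.012]]' 20
```

```text
clock: 25.45
position: [0.5305, 0.3135, 0.1341]
tool_rot: [3.139, 0.097, -0.005]
ft_force: [0.9, -0.4, -0.3]
width: 0.0134
gripper_force: 23.3
clock: 25.95
position: [0.5305, 0.3143, 0.1221]
tool_rot: [-3.139, -0.097, 0.001]
ft_force: [-19.1, -2.5, 14.4]
width: 0.0131
gripper_force: 27.4
```

```bash
python3 drive.py '[[0,0,0.003,0,0.012],[0,0,0.006,0,0.012],[0,0,0.008,0,0.012]]' 20; python3 drive.py '[[0,0,0.003,0,0.012],[0,0,0.006,0,0.012],[0,0,0.007,0,0.012]]' 20
```

```text
clock: 26.32
position: [0.5302, 0.3143, 0.114]
tool_rot: [-3.139, -0.098, 0.002]
ft_force: [-19.1, -3.5, 16.8]
width: 0.0137
gripper_force: 30.0
clock: 26.7
position: [0.5294, 0.3143, 0.1072]
tool_rot: [-3.14, -0.098, 0.005]
ft_force: [-31.7, -5.2, 23.5]
width: 0.0137
gripper_force: 49.5
```

```bash
python3 drive.py '[[-0.004,0,0,0,0.012],[-0.012,0,-0.015,0,0.012],[-0.03,0,-0.04,0,0.012],[-0.05,0,-0.07,0,0.012],[-0.05,0,-0.07,0,0.012],[-0.05,0,-0.07,0,0.012]]' 20
sed -i 's/x0,y0=u-35,v-35/x0,y0=u-22,v-22/;s/+70/+44/g;s/if st\[i,4\]<8/if st[i,4]<8 or st[i,0]==0 or st[i,1]==0 or st[i,0]+st[i,2]>43 or st[i,1]+st[i,3]>43/' tilt2.py; python3 tilt2.py
python3 - <<'E'
from h import *
c=bot.camera_params("wrist");I=bot.get_image("wrist");L=np.array([.61592,.31917,.11941]);u=proj(c,L);print("lens exp",u)
x,y=u.astype(int);q=I[y-12:y+13,x-12:x+13].max(2);m=(q>110).astype(np.uint8);n,l,s,ce=cv2.connectedComponentsWithStats(m);print(s[1:].tolist(),(ce[1:]+[x-12,y-12]).round(1).tolist())
cv2.imwrite("pics/x.png",I)
E
```

```text
clock: 27.45
position: [0.4815, 0.3108, 0.1751]
tool_rot: [-3.14, -0.097, -0.0]
ft_force: [-0.9, -0.3, -1.9]
width: 0.0136
gripper_force: 42.3
blob [364 228  13  15 136]
bar in tool x,z: ((21.00010871887207, -26.335996627807617), (39.824806213378906, 22.806472778320312), 88.97636413574219) [[9.199999809265137, -46.0], [32.0, -46.400001525878906], [32.79999923706055, -6.599999904632568], [10.0, -6.199999809265137]]
tilt deg (far end up +) 86.14195bash:  1470 Segmentation fault         python3 - <<'E'
from h import *
c=bot.camera_params("wrist");I=bot.get_image("wrist");L=np.array([.61592,.31917,.11941]);u=proj(c,L);print("lens exp",u)
x,y=u.astype(int);q=I[y-12:y+13,x-12:x+13].max(2);m=(q>110).astype(np.uint8);n,l,s,ce=cv2.connectedComponentsWithStats(m);print(s[1:].tolist(),(ce[1:]+[x-12,y-12]).round(1).tolist())
cv2.imwrite("pics/x.png",I)
E
```

```bash
python3 drive.py '[[0.005,0.03,-0.03,0,0.012],[0.013,0.08,-0.06,0,0.012],[0.013,0.13,-0.087,0,0.012],[0.013,0.13,-0.087,0,0.012],[0.013,0.13,-0.087,0,0.012]]' 20
cat > ell.py <<'E'
from h import *
def circ(K,k1,pts,r):
    u=cv2.undistortPoints(pts.reshape(-1,1,2).astype(float),K,np.array([k1,0,0,0,0.]))
    (cx,cy),(a,b),an=cv2.fitEllipseDirect((u*1000).astype(np.float32));cx,cy,a,b=np.array([cx,cy,a,b])/1000;an=np.radians(an)
    T=np.array([[np.cos(an),np.sin(an)],[-np.sin(an),np.cos(an)]]);M=T.T@np.diag([4/a**2,4/b**2])@T;cc=np.array([cx,cy])
    Q=np.zeros((3,3));Q[:2,:2]=M;Q[:2,2]=Q[2,:2]=-M@cc;Q[2,2]=cc@M@cc-1
    w,V=np.linalg.eigh(Q);o=np.argsort(-w);w,V=w[o],V[:,o]  # w0>=w1>0>w2
    S=[]
    g=np.sqrt((w[0]-w[1])/(w[0]-w[2]));h=np.sqrt((w[1]-w[2])/(w[0]-w[2]))
    for s in(1,-1):
        n=V@np.array([s*g,0,h]);z0=w[1]*r/np.sqrt(-w[0]*w[2])
        C=z0*V@np.array([s*w[2]/w[1]*g,0,w[0]/w[1]*h])
        if C[2]<0:C=-C
        if n[2]>0:n=-n
        S.append((C,n))
    return S,(cx,cy,a,b)
if __name__=="__main__":
    c=bot.camera_params("wrist");p,Rm=tool();I=bot.get_image("wrist");cv2.imwrite("pics/e.png",I)
    K=np.array(c["camera_matrix"]);S=cv2.cvtColor(I,cv2.COLOR_BGR2HSV)
    m=(S[...,1]<60)&(S[...,2]>90);P=[]
    for x in range(225,425,2):
        r=np.flatnonzero(m[60:260,x])
        if len(r):
            y=r[0]+60
            if m[y:y+6,x].all() and y<232:P.append((x,y-.5))
    P=np.array(P);print(len(P),P[::10].tolist())
    cs,e=circ(K,c["k1"],P,.054);F=rot(c["orientation"])@np.diag([1,-1,-1])
    for C,n in cs: print("centre rel TCP(tool)",(Rm.T@(np.array(c["eye"])+F@C-p)).round(4),"normal tool",(Rm.T@F@n).round(3))
E
python3 ell.py
```

```text
clock: 28.18
position: [0.5024, 0.1819, 0.2611]
tool_rot: [3.14, 0.096, -0.002]
ft_force: [-0.4, -0.4, -1.3]
width: 0.0133
gripper_force: 42.3
100 [[225.0, 64.5], [245.0, 64.5], [265.0, 156.5], [285.0, 148.5], [305.0, 145.5], [325.0, 137.5], [345.0, 145.5], [365.0, 150.5], [385.0, 158.5], [405.0, 171.5]]
centre rel TCP(tool) [ 0.0646 -0.0103  0.046 ] normal tool [ 0.856  0.463 -0.231]
centre rel TCP(tool) [ 0.056  -0.0149  0.0449] normal tool [-0.8   -0.415 -0.433]
```

```bash
cat > ell2.py <<'E'
from ell import *
c=bot.camera_params("wrist");p,Rm=tool();I=bot.get_image("wrist");cv2.imwrite("pics/e.png",I)
K=np.array(c["camera_matrix"]);S=cv2.cvtColor(I,cv2.COLOR_BGR2HSV)
m=((S[...,1]<60)&(S[...,2]>90)).astype(np.uint8);m[:125]=0;m[260:]=0
m=cv2.morphologyEx(m,cv2.MORPH_OPEN,np.ones((9,9)))
n,l,st,ce=cv2.connectedComponentsWithStats(m);i=l[170,350] or 1+st[1:,4].argmax();print(st[i])
h=cv2.convexHull(max(cv2.findContours((l==i).astype(np.uint8),0,1)[0],key=cv2.contourArea))[:,0].astype(float)
k=h[(h[:,1]<245)];print(k.tolist())
F=rot(c["orientation"])@np.diag([1,-1,-1])
cs,e=circ(K,c["k1"],k,.054)
for C,n in cs: print("centre rel TCP(tool)",(Rm.T@(np.array(c["eye"])+F@C-p)).round(4),"normal tool",(Rm.T@F@n).round(3))
E
python3 ell2.py
```

```text
[  216   138   215   122 19118]
[[338.0, 138.0], [377.0, 154.0], [383.0, 157.0], [395.0, 164.0], [401.0, 168.0], [418.0, 185.0], [424.0, 196.0], [427.0, 202.0], [428.0, 205.0], [430.0, 215.0], [430.0, 230.0], [429.0, 236.0], [428.0, 241.0], [219.0, 243.0], [218.0, 239.0], [216.0, 227.0], [216.0, 219.0], [217.0, 212.0], [218.0, 206.0], [219.0, 203.0], [224.0, 193.0], [229.0, 184.0], [245.0, 168.0], [248.0, 166.0], [253.0, 163.0], [267.0, 155.0], [309.0, 138.0]]
centre rel TCP(tool) [0.009  0.0009 0.0024] normal tool [-0.238 -0.003 -0.971]
centre rel TCP(tool) [0.0252 0.001  0.0088] normal tool [ 0.841  0.002 -0.54 ]
```

```bash
sed -i 's/^k=h\[.*$/k=h[(h[:,1]<245)\&(abs(h[:,0]-323)>25)]/' ell2.py; python3 ell2.py
```

```text
[  216   138   215   122 19118]
centre rel TCP(tool) [0.0098 0.001  0.003 ] normal tool [-0.335 -0.    -0.942]
centre rel TCP(tool) [0.0267 0.001  0.0095] normal tool [ 0.884 -0.    -0.467]
```

```bash
cat > chk.py <<'E'
from h import *
c=bot.camera_params("wrist");p,Rm=tool()
print("obs rows 285:148.5 365:150.5 385:158.5 405:171.5 wide 216/430 @222")
for a in(.012,.009):
  for th in range(15,46,5):
    t=np.radians(th);s,k=np.sin(t),np.cos(t);h=.01;al=np.linspace(0,2*np.pi,721);U=[]
    for d in(.0073,.0163):
        q=np.c_[.054*np.cos(al)+a,.054*np.sin(al),0*al+d+h]
        W=p+np.c_[q[:,0]*k+q[:,2]*s,q[:,1],-q[:,0]*s+q[:,2]*k-h]@Rm.T
        U+= [proj(c,w) for w in W]
    H=cv2.convexHull(np.array(U,np.float32));m=cv2.fillPoly(np.zeros((400,640),np.uint8),[H.astype(np.int32)],1)
    bt=p+Rm@np.array([(a+.03)*k+(d:=.0163-.035+h)*s,0,-(a+.03)*s+d*k-h])
    print(a,th,[int(m[:,x].argmax()) for x in(285,365,385,405)],H[:,0,0].min(),H[:,0,0].max(),"row",H[H[:,0,0].argmin(),0,1],"bar top end",proj(c,bt).round())
E
python3 chk.py
python3 - <<'E'
import cv2
I=cv2.imread("pics/e.png");print([(y,I[y,323].tolist()) for y in range(90,190,3)])
E
```

```text
obs rows 285:148.5 365:150.5 385:158.5 405:171.5 wide 216/430 @222
0.012 15 [122, 125, 136, 153] 213.44904 429.0803 row 210.67451 bar top end [321. 207.]
0.012 20 [121, 124, 134, 149] 211.62979 430.8246 row 208.35254 bar top end [321. 214.]
0.012 25 [121, 124, 133, 147] 209.66367 432.70712 row 206.73154 bar top end [321. 222.]
0.012 30 [123, 126, 134, 147] 207.56557 434.71335 row 205.90279 bar top end [321. 231.]
0.012 35 [127, 129, 136, 147] 205.35577 436.82352 row 205.96245 bar top end [320. 241.]
0.012 40 [132, 134, 140, 150] 203.05952 439.01416 row 207.54517 bar top end [320. 251.]
0.012 45 [140, 142, 147, 155] 200.70874 441.2535 row 209.60352 bar top end [320. 262.]
0.009 15 [128, 132, 142, 160] 214.58151 427.9757 row 216.42758 bar top end [321. 213.]
0.009 20 [128, 131, 140, 156] 212.96194 429.5288 row 213.8794 bar top end [321. 220.]
0.009 25 [128, 131, 140, 154] 211.20216 431.2132 row 211.98335 bar top end [321. 228.]
0.009 30 [130, 132, 140, 153] 209.31625 433.0149 row 210.823 bar top end [321. 236.]
0.009 35 [133, 136, 142, 154] 207.32304 434.91827 row 210.48608 bar top end
[... 267 characters left out ...]
1]), (102, [55, 84, 133]), (105, [54, 80, 126]), (108, [56, 80, 125]), (111, [57, 84, 131]), (114, [54, 78, 119]), (117, [56, 78, 118]), (120, [56, 77, 117]), (123, [59, 83, 126]), (126, [60, 79, 120]), (129, [61, 82, 122]), (132, [64, 85, 128]), (135, [63, 84, 124]), (138, [160, 168, 178]), (141, [144, 151, 160]), (144, [139, 146, 154]), (147, [170, 179, 188]), (150, [193, 201, 212]), (153, [215, 222, 228]), (156, [227, 233, 238]), (159, [224, 230, 235]), (162, [223, 230, 235]), (165, [223, 230, 235]), (168, [223, 230, 235]), (171, [224, 230, 235]), (174, [224, 230, 235]), (177, [223, 230, 235]), (180, [223, 230, 236]), (183, [223, 229, 235]), (186, [223, 229, 235]), (189, [223, 230, 235])]
```

```bash
cat > cen.py <<'E'
from h import *
from scipy.optimize import brentq
def solve(c,p,Rm,l,r,row,top,col):
    e,d1=ray(c,l,row);_,d2=ray(c,r,row);E=Rm.T@(e-p);a=Rm.T@d1;b=Rm.T@d2
    ts=.108/(b/ -1*1 - a/-1*1)[1] if 0 else None
    a=a/a[2];b=b/b[2];t=.108/abs(a[1]-b[1]);C=E+t*(a+b)/2
    _,d=ray(c,col,top);d=Rm.T@d
    f=lambda th:(lambda P:np.cross([P[0],P[2]],[d[0],d[2]]))(C+np.array([.054*np.cos(th)+.009*np.sin(th),0,-.054*np.sin(th)+.009*np.cos(th)])-E)
    g=[np.degrees(brentq(f,np.radians(x),np.radians(x+5))) for x in range(-20,60,5) if f(np.radians(x))*f(np.radians(x+5))<0]
    return C,g
if __name__=="__main__":
    c=bot.camera_params("wrist");p,Rm=tool()
    for top in(144.5,145.5,146.5,148): print(top,*solve(c,p,Rm,216,430.5,222,top,323))
E
python3 cen.py
python3 - <<'E'
import cv2,numpy as np
I=cv2.imread("pics/e.png");print([(x,next(y for y in range(120,230) if I[y,x].min()>110)) for x in range(260,390,5)])
for x in(300,345): print(x,[int(I[y,x,0]) for y in range(136,160)])
print([int(v) for v in I[222,208:224,0]],[int(v) for v in I[222,424:438,0]])
E
```

```text
144.5 [0.01942266 0.00099061 0.00269262] [np.float64(47.97921409029563)]
145.5 [0.01942266 0.00099061 0.00269262] [np.float64(48.489051486863794)]
146.5 [0.01942266 0.00099061 0.00269262] [np.float64(48.9920318693957)]
148 [0.01942266 0.00099061 0.00269262] [np.float64(49.73430795233416)]
[(260, 159), (265, 157), (270, 154), (275, 153), (280, 151), (285, 150), (290, 148), (295, 147), (300, 146), (305, 146), (310, 138), (315, 138), (320, 137), (325, 138), (330, 138), (335, 137), (340, 146), (345, 146), (350, 146), (355, 148), (360, 149), (365, 151), (370, 152), (375, 154), (380, 156), (385, 159)]
300 [64, 66, 66, 67, 67, 68, 68, 68, 69, 84, 117, 139, 147, 156, 164, 172, 178, 182, 190, 205, 224, 226, 226, 226]
345 [63, 61, 64, 64, 65, 64, 66, 66, 70, 92, 135, 161, 172, 181, 188, 197, 202, 206, 213, 221, 230, 230, 229, 228]
[59, 60, 61, 59, 60, 61, 62, 78, 125, 142, 144, 144, 145, 144, 144, 144] [220, 220, 222, 225, 228, 228, 211, 133, 80, 72, 70, 69, 68, 67]cen.py:8: DeprecationWarning: Arrays of 2-dimensional vectors are deprecated. Use arrays of 3-dimensional vectors instead. (deprecated in NumPy 2.0)
  f=lambda th:(lambda P:np.cross([P[0],P[2]],[d[0],d[2]]))(C+np.array([.054*np.cos(th)+.009*np.sin(th),0,-.054*np.sin(th)+.009*np.cos(th)])-E)
```

```bash
cat > e3.py <<'E'
from ell import *
import sys
def run(I,c,p,Rm,cols,T=218,r0=120):
    K=np.array(c["camera_matrix"]);P=[]
    for x in cols:
        y=next((y for y in range(r0,235) if (I[y:y+3,x,0]>=T).all()),None)
        if y: P.append((x,y-1))
    G=I[...,0].astype(int)
    for y in range(205,246,4):
        a=next((x for x in range(195,260) if G[y,x]>105),None);b=next((x for x in range(450,390,-1) if G[y,x]>140),None)
        if a:P.append((a-.3,y))
        if b:P.append((b+.3,y))
    P=np.array(P);print(P.tolist());cs,e=circ(K,c["k1"],P,.054);F=rot(c["orientation"])@np.diag([1,-1,-1])
    for C,n in cs:
        n=Rm.T@F@n;print("disc top centre rel TCP(tool)",(Rm.T@(np.array(c["eye"])+F@C-p)).round(4),"n",n.round(3),"tilt",np.degrees(np.arctan2(-n[0],-n[2])).round(1))
if __name__=="__main__":
    run(cv2.imread("pics/e.png"),bot.camera_params("wrist"),*tool(),list(range(270,306,4))+list(range(345,420,4)))
E
python3 e3.py
```

```text
[[270.0, 163.0], [274.0, 162.0], [278.0, 160.0], [282.0, 159.0], [286.0, 158.0], [290.0, 157.0], [294.0, 156.0], [298.0, 155.0], [302.0, 155.0], [345.0, 154.0], [349.0, 154.0], [353.0, 155.0], [357.0, 156.0], [361.0, 157.0], [365.0, 158.0], [369.0, 159.0], [373.0, 160.0], [377.0, 160.0], [381.0, 162.0], [385.0, 164.0], [389.0, 166.0], [393.0, 168.0], [397.0, 170.0], [401.0, 172.0], [405.0, 175.0], [409.0, 179.0], [413.0, 183.0], [417.0, 187.0], [218.7, 205.0], [428.3, 205.0], [217.7, 209.0], [428.3, 209.0], [216.7, 213.0], [429.3, 213.0], [216.7, 217.0], [430.3, 217.0], [215.7, 221.0], [430.3, 221.0], [215.7, 225.0], [430.3, 225.0], [216.7, 229.0], [430.3, 229.0], [216.7, 233.0], [429.3, 233.0], [217.7, 237.0], [428.3, 237.0], [218.7, 241.0], [428.3, 241.0], [219.7, 245.0], [426.3, 245.0]]
disc top centre rel TCP(tool) [0.0093 0.0014 0.0034] n [-0.443  0.024 -0.896] tilt 26.3
disc top centre rel TCP(tool) [0.0262 0.0008 0.0101] n [ 0.934 -0.025 -0.356] tilt -69.1
```

Run:
```python
from h import *
plan((.5063,.3125,.15),.06)
```

```text
shift [ 0.0125 -0.1293  0.111 ] turn 0.003 psi 0.063 j6 1.809 rows 3.0 1.0
```

```bash
python3 drive.py '[[0,-0.05,0,0,0.012],[0.01,-0.1,0.03,0,0.012],[0.0125,-0.129,0.06,0,0.012],[0.0125,-0.129,0.1,0,0.012],[0.0125,-0.129,0.111,0,0.012],[0.0125,-0.129,0.111,0,0.012]]' 20
python3 drive.py '[[0.01,0,0.015,0,0.012],[0.02,0,0.03,0,0.012],[0.025,0,0.037,0,0.012],[0.027,0,0.040,0,0.012],[0.027,0,0.042,0,0.012]]' 20
python3 drive.py '[[0,0,0.002,0,0.012],[0,0,0.003,0,0.012]]' 20
```

```text
clock: 29.08
position: [0.5067, 0.3116, 0.1513]
tool_rot: [3.14, 0.098, -0.001]
ft_force: [-0.3, -0.1, -1.0]
width: 0.0135
gripper_force: 42.2
clock: 29.7
position: [0.5337, 0.3131, 0.1101]
tool_rot: [3.14, 0.097, -0.001]
ft_force: [-11.6, -3.9, 14.3]
width: 0.0134
gripper_force: 45.0
clock: 29.95
position: [0.5332, 0.3131, 0.1082]
tool_rot: [-3.14, -0.097, 0.001]
ft_force: [-20.0, -5.7, 18.9]
width: 0.0135
gripper_force: 45.5
```

```bash
python3 drive.py '[[-0.001,0,0.002,0,0.012],[-0.001,0,0.003,0,0.012]]' 20; python3 drive.py '[[-0.001,0,0.002,0,0.012],[-0.001,0,0.003,0,0.012]]' 20
```

```text
clock: 30.2
position: [0.5325, 0.3131, 0.1053]
tool_rot: [-3.14, -0.097, -0.0]
ft_force: [-15.9, -6.6, 16.6]
width: 0.0133
gripper_force: 43.3
clock: 30.45
position: [0.5317, 0.3129, 0.1024]
tool_rot: [3.14, 0.097, 0.001]
ft_force: [-16.6, -9.1, 24.0]
width: 0.0133
gripper_force: 41.9
```

```bash
python3 drive.py '[[-0.007,0,-0.01,0,0.012],[-0.021,0,-0.03,0,0.012],[-0.029,0,-0.07,0,0.012],[-0.029,0,-0.12,0,0.012],[-0.029,0,-0.166,0,0.012],[-0.029,0,-0.166,0,0.012],[-0.029,0,-0.166,0,0.012]]' 20
python3 - <<'E'
from e3 import *
c=bot.camera_params("wrist");p,Rm=tool();I=bot.get_image("wrist");cv2.imwrite("pics/f.png",I);print(p)
u=proj(c,(.61592,.31917,.11941));print("lens exp",u)
x,y=u.astype(int);q=I[max(0,y-15):y+16,x-15:x+16].max(2);m=(q>100).astype(np.uint8);n,l,s,ce=cv2.connectedComponentsWithStats(m);print(s[1:,4].tolist(),(ce[1:]+[x-15,max(0,y-15)]).round(1).tolist())
print([int(v) for v in I[110:180,300,0]],[int(v) for v in I[110:180,345,0]])
E
sed -n 1,1p /dev/null
```

```text
clock: 31.32
position: [0.5026, 0.3112, 0.2657]
tool_rot: [3.14, 0.097, -0.001]
ft_force: [-0.4, -0.1, -2.4]
width: 0.0131
gripper_force: 38.0
[0.50260297 0.31116401 0.26567545]
lens exp [320.95543463  59.13083382]
[35] [[320.9, 59.7]]
[37, 36, 40, 38, 37, 39, 37, 40, 39, 42, 41, 40, 42, 42, 42, 43, 43, 45, 46, 45, 46, 45, 47, 47, 49, 48, 50, 52, 50, 50, 51, 53, 52, 54, 53, 55, 54, 56, 56, 58, 56, 61, 88, 131, 150, 150, 154, 163, 172, 178, 184, 191, 197, 204, 208, 212, 215, 217, 223, 231, 230, 229, 227, 226, 225, 223, 223, 223, 224, 224] [39, 38, 39, 40, 39, 40, 42, 41, 42, 44, 44, 43, 44, 46, 46, 46, 46, 46, 47, 49, 50, 49, 50, 50, 53, 53, 53, 52, 54, 54, 55, 55, 56, 57, 58, 57, 60, 58, 59, 60, 60, 72, 119, 166, 163, 167, 180, 191, 197, 204, 211, 216, 220, 223, 225, 227, 229, 231, 233, 236, 234, 232, 229, 227, 225, 224, 224, 225, 224, 225]
```

```bash
cat > e4.py <<'E'
from e3 import *
import sys
I=cv2.imread("pics/f.png");c=bot.camera_params("wrist");p,Rm=tool()
for T in(215,225): run(I,c,p,Rm,list(range(290,306,4))+list(range(345,400,5)),T)
e,_=ray(c,322,160);E=Rm.T@(e-p)
def P(r,z): d=Rm.T@ray(c,322,r)[1];return E+d*(z-E[2])/d[2]
for z in(-.035,-.028,-.02):
  for rt in(167,169,171):
    Tt=P(rt,z);s=[]
    for th in np.arange(10,61,1.):
        B=Tt+.009*np.array([np.sin(np.radians(th)),0,np.cos(np.radians(th))]);s.append(abs((P(152.5,B[2])-B)[0]))
    print(z,rt,"tilt by wall",10+int(np.argmin(s)),Tt.round(3))
E
python3 e4.py; python3 tilt2.py
```

```text
[[290.0, 168.0], [294.0, 167.0], [298.0, 166.0], [302.0, 165.0], [345.0, 160.0], [350.0, 160.0], [355.0, 160.0], [360.0, 161.0], [365.0, 162.0], [370.0, 164.0], [375.0, 164.0], [380.0, 166.0], [385.0, 167.0], [390.0, 169.0], [395.0, 172.0], [216.7, 205.0], [429.3, 205.0], [215.7, 209.0], [430.3, 209.0], [214.7, 213.0], [431.3, 213.0], [214.7, 217.0], [431.3, 217.0], [213.7, 221.0], [432.3, 221.0], [213.7, 225.0], [432.3, 225.0], [214.7, 229.0], [432.3, 229.0], [215.7, 233.0], [430.3, 233.0], [216.7, 237.0], [429.3, 237.0], [218.7, 241.0], [428.3, 241.0], [220.7, 245.0], [425.3, 245.0]]
disc top centre rel TCP(tool) [0.011  0.002  0.0016] n [-0.553  0.058 -0.831] tilt 33.6
disc top centre rel TCP(tool) [0.0272 0.0008 0.0079] n [ 0.969 -0.061 -0.24 ] tilt -76.1
[[290.0, 169.0], [294.0, 168.0], [298.0, 168.0], [302.0, 167.0], [345.0, 163.0], [350.0, 163.0], [355.0, 163.0], [360.0, 164.0], [365.0, 165.0], [370.0, 166.0], [375.0, 167.0], [380.0, 168.0], [385.0, 169.0], [390.0, 172.0], [395.0, 174.0], [216.7, 205.0], [429.3, 205.0], [215.7, 209.0], [430.3, 209.0], [214.7, 213.0], [431.3, 2
[... 518 characters left out ...]
 0.054  0.001 -0.035]
-0.035 171 tilt by wall 37 [ 0.053  0.001 -0.035]
-0.028 167 tilt by wall 28 [ 0.053  0.001 -0.028]
-0.028 169 tilt by wall 34 [ 0.053  0.001 -0.028]
-0.028 171 tilt by wall 41 [ 0.052  0.001 -0.028]
-0.02 167 tilt by wall 31 [ 0.052  0.    -0.02 ]
-0.02 169 tilt by wall 38 [ 0.051  0.    -0.02 ]
-0.02 171 tilt by wall 46 [ 0.05  0.   -0.02]
blob [357 192  13  18 149]
bar in tool x,z: ((20.047170639038086, -26.048215866088867), (40.6934928894043, 21.206695556640625), 87.5886459350586) [[8.600000381469727, -45.900001525878906], [29.799999237060547, -46.79999923706055], [31.5, -6.199999809265137], [10.300000190734863, -5.300000190734863]]
tilt deg (far end up +) 86.348785
```

```bash
python3 drive.py '[[0,-0.002,-0.002,0,0.012],[0,-0.002,-0.002,0,0.012],[0,-0.002,-0.002,0,0.012],[0,-0.002,-0.002,0,0.012]]' 20
python3 - <<'E'
from h import *
p,Rm=tool();print("face",p+Rm@[.0276,.001,.0255],"psi",psi(Rm),bot.state()["gripper_force"],bot.state()["clock"])
A=cv2.imread("pics/scene0.png");B=bot.get_image("scene")
for n,(x0,y0,x1,y1) in dict(can=(235,195,300,240),saucer=(280,245,355,305),scoop=(200,260,265,300)).items():
    f=lambda I:(np.argwhere(I[y0:y1,x0:x1,0]>115).mean(0).round(2),int((I[y0:y1,x0:x1,0]>115).sum()))
    print(n,f(A),f(B))
E
```

```text
clock: 31.92
position: [0.5027, 0.3132, 0.2682]
tool_rot: [3.14, 0.097, -0.0]
ft_force: [0.9, -0.4, -1.1]
width: 0.0134
gripper_force: 38.0
face [0.5303544  0.31392313 0.24271839] psi 0.06180944984454997 38.01264178007841 31.925
can (array([17.87, 29.98]), 1487) (array([17.89, 29.95]), 1490)
saucer (array([32.11, 36.65]), 2575) (array([32.09, 36.68]), 2578)
scoop (array([19.34, 28.24]), 613) (array([19.32, 28.25]), 613)
```

The lid face comes out at (0.530, 0.314, 0.243) against a target of (0.530, 0.314, 0.242). The canister, saucer and scoop haven't moved in the image.

```bash
python3 -c "
from cell import bot
print(bot.close_job())"
```

```text
the job is handed in; nothing more can be done
None
```

The job is handed in at about 32 s: the phone is seated in its stand, and the lid is held steady with its underside about 15 cm from the lens, centred and tilted about 34–35° by measurement to match the phone. Two steps you might not expect: I set the lid down on the worktop once to regrip it, and pressed its underside lightly against the phone's screen to tilt it. The canister, saucer and scoop are unmoved in the camera image; the cup was checked only with the saucer, and I did not check the kettle.

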